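Select reverse on a shifter tower with a lockout collar

ROBOT

A 6-joint arm with a two-finger parallel gripper is mounted at the origin on the work surface. World frame = base frame: x ahead of the robot, y to its left, z up, the work surface at z = 0. Lengths are in m, angles in degrees, forces in N, time in s.
With the tool pointing down it reaches from about 0.25 to 0.775 m from the base axis. Payload 4 kg.
Tool frame: the origin (TCP) lies between the finger pads; the fingertips stand 17 mm ahead of it and the grasp point (between the pads) lies 2 mm behind it (env.tips_ahead is the x of the fingertips in the tool frame, in m); x points along the fingers, y is the direction in which the jaws open and shut, and the axes are right-handed (so a half turn about x gives the same grasp; the last joint's range is limited). The gripper opens to 85 mm and grips with 20 to 120 N. Pads are 22 mm wide; open, the fingers measure 114 mm over their backs; the gripper's body (76 mm by 85 mm) begins 54 mm behind the grasp point. The pads swing forward as they close: fully open they stand 13 mm farther back than shut.
Start: joints at [69.551, 4.996, 78.535, -0, 96.463, -5.907], TCP at [0.138, 0.532, 0.248] pointing down, gripper open.
Joint ranges: [-177.83, 177.83], [-43.37, 116.18], [15.69, 146.23], [-61.86, 241.86], [9.47, 152.12], [-147.06, 147.06]. Speed limits (degrees/s): [159.86, 159.86, 180, 180, 180, 180].

INTERFACE

Orientations are given as a 3x3 rotation matrix whose columns are the frame's x, y, z axes.
In Python, from bench import env, imaging, order gives the robot as it stands.
- The arm moves only by the tool servo_tool, never from a script. Its argument "deltas" is one flat list of numbers, 6 for each row, row after row: the shift along the tool's x, y, z in cm, then the turn, a rotation vector about the tool's x, y, z in degrees. A call has 1 to 10 rows; each row is the pose to reach, as a shift and turn from the pose commanded when the call began, along the tool's axes at that moment; what a row does not reach only later rows make up. A row lasts 1/10 s, in which the tool goes at most 50 mm and 8.59 degrees, less where a joint would pass 70% of its speed; a pose out of reach is approached as far as the arm can. A call with a gripper value outside its range is refused whole. "fingers" is the closure, from -1 (fully open) to 1 (shut), so that 0 is half open, set as the call begins (left out, the last holds). The fingers move at their own pace and stop on an object; "force" is the grip in N (left out, the last holds). Time passes only in rows, so rows that repeat a pose let the fingers close. It gives the time, the measured TCP pose, the force and the opening at its end, in the units of the state.
- env.get_obs(): the state, without advancing time (a new reading comes with each control period).
- imaging.capture(name): name is "side" or "top" or "wrist"; returns a dict with "img" (384x512x3 uint8, red, green, blue), "range_z" (384x512 float32, m along the optical axis (not along the pixel's ray), 0 where there is no reading), "intrinsics" (3x3 intrinsics, pixels), "R" (3x3) and "t" (3): a world point X has camera coordinates R X + t. Camera axes: x right, y down, z forward; pixel columns grow to the right and rows downward; lengths in m; the calibration is good to about 2 mm. A picture is of the moment at which its call begins.
- order.finish_job(): hands the job in, once; it reports no verdict.
The state is a dict: "clock": time; "joint_positions": joint angles; "dq": joint speeds; "tau": joint torques, N m; "position": TCP position; "eef_rot": TCP orientation; "force": force on the tool from outside, world axes, zero at the start; "wrist_torque": the same for the moment, N m; "grip_width": finger opening in m.
Only numpy, scipy, OpenCV 4.12 (cv2) and the standard library are available. Lean on these libraries where they do the work, as an engineer would, in place of code of your own. Each camera call takes 0.05 s, during which the arm holds its last target. There are 200 camera calls.

TASK

The gear stick on the bench-mounted shifter stands somewhere in its straight slot, at neutral or leaning back; put it in reverse and let go. Bring it to neutral, hold its sprung lockout collar up and take the stick sideways to the left past the lockout step, feel lightly for the reverse slot (its place is adjustable), push the stick fully home forward in it and let the collar snap back down. Do not force the stick against the gate, and leave the tools and containers around it alone.

Things in the scene. Friction and masses are not known exactly. Their poses are not given: they have to be found in the camera images.
- tower: Fixed shifter unit: steel base plate 260 x 200 x 8 mm with an open aluminium housing (x -64..64, y -60..78, up to z 103 mm) on it. Origin: centre of the plate's underside, on the bench. Its +x is 'forward' (away from the robot when not yawed), +y is 'left', z up. The stick's pivot is on the tower's z axis, 45 mm up.
- gate: Fixed 3 mm aluminium gate plate on the housing, its middle 60 mm above the stick's pivot. Origin at the pivot (45 mm above the tower's underside), axes as the tower's. Straight slot: from x -22.5 mm at its rear to the neutral cross channel, y -6.5..6.5 mm. Cross channel: x -6..6, y from -6.5 to the left (+y). Over 90 N between stick and gate at the slots (some 25 N applied at the collar) damages it; edges give 0.7 mm to a light push.
- reverse_slot (a point): NOMINAL middle of the reverse slot's mouth, at gate x 6, y 27 mm, 60 mm above the pivot. The slot, 14 mm wide, runs forward from the cross channel to x 22.5 mm. The steel insert with its sides is clamped up to 10 mm off either way along y (not measured: this point stays). The cross channel's end stop, also on the insert, lies 12 mm left of the slot's middle line, 5 mm beyond its left side.
- lockout_step (a point): Middle of the top of the lockout step: a steel block on the gate just behind the cross channel, x -24..-8, y 10..24 mm of the gate, top 85.5 mm above the pivot.
- stick: Steel stick, 9 mm diameter (where it passes the gate, 44 to 80 mm up, a square guide block, 8 x 8 mm), with a flat round black knob 30 mm across (from 197 to 215 mm up the stick). Origin at the pivot, z along the stick up to the knob. Includes the collar.
- collar_grip (a point): Middle of the grip part of the lockout collar: a dark steel knurled cylinder 32 mm diameter, 24 mm high, round the stick just below the knob. Collar down, this point is 168 mm up the stick from the pivot; the knob's top is 47 mm above it. It moves with the collar.
- select (a joint): Sideways lean of the stick, rad: 0 in the straight slot, positive leans left (+y of the tower). In tower axes the stick points along (sin(shift), cos(shift) sin(select), cos(shift) cos(select)). Lined up with the reverse slot somewhere between 0.25 and 0.57, at the end stop between 0.38 and 0.66, depending on the insert. Light friction, stays where left.
- shift (a joint): Fore-and-aft lean of the stick, rad: 0 is neutral, in line with the cross channel (fits within about 0.025); positive leans forward. Fully home in reverse at 0.28 (insert far right) to 0.25 (far left). Light friction (about 1 N at the collar), stays where left.
- collar (a joint): Lift of the lockout collar along the stick, m: 0 down, 0.016 at its upper stop. A spring (3 N down, 7 N up) returns it. Its foot, on the rear side of the stick 80 mm above the pivot when down, meets the lockout step unless lifted about 0.012 or more. With the stick forward in the reverse slot it drops to 0 when let go.
- socket: Loose steel socket, 26 mm diameter, 38 mm tall, standing on the tower's base plate. Bystander. Origin: centre of the underside.
- spanner: Loose steel spanner, 160 mm, lying on the base plate ahead of the housing. Bystander.
- screwdriver: Loose screwdriver, orange handle, on the bench. Bystander.
- hammer: Loose hammer on the bench. Bystander.
- oil_can: Loose grey can, 66 mm diameter, 130 mm tall. Bystander. Origin: centre of the underside.
- jar: Loose glass jar with steel cap, 64 mm diameter, 90 mm tall. Bystander. Origin: centre of the underside.

How it is judged:
By the outcome, as a careful person would: the job done as asked, in the order asked, and still so for the second after the job is handed in, with the robot touching nothing.
It also fails if it takes over 64 s, if anything falls off the work surface, if the arm or the gripper's body presses on something with over 40 N, if the wrist force passes 120 N, or if a joint passes its speed limit or range.

## Working session

There is one attempt and no reset: what is moved stays moved. The work goes in short steps, Python scripts to look and compute and a tool call to move; the robot and the scene stay as the last step left them, time stands still between calls to the robot, and variables do not carry over. Pictures are saved under pics/ and viewed, about 8 in all and at most 12, crops included, and the job is handed in when it is done.

Besides the shell and the picture viewer there is one more tool, called after "Emit:" as a command line: name --argument value ..., lists and objects as JSON in quotes. servo_tool: Moves the arm, as the interface text tells. Its arguments: {"type":"object","properties":{"deltas":{"type":"array"},"fingers":{"type":"number"},"force":{"type":"number"}},"required":["deltas"]}

```bash
mkdir -p pics; ls; python3 - <<'E'
from bench import env, imaging
import cv2,numpy as np
s=env.get_obs();print(s)
ims=[]
for n in("side","top"):
    c=imaging.capture(n);np.savez(f'pics/{n}0.npz',**c);print(n,c['intrinsics'].tolist(),c['R'].tolist(),c['t'].tolist())
    cv2.imwrite(f'pics/{n}0.png',cv2.resize(c['img'][:,:,::-1],(768,576),interpolation=cv2.INTER_CUBIC))
E
```

```text
pics
{'clock': 0.0, 'joint_positions': array([ 6.95516872e+01,  5.04046646e+00,  7.86266068e+01, -2.30309006e-03,
        9.64625376e+01, -5.90708147e+00]), 'dq': array([ 0.07759947,  0.08520932,  0.04907261,  0.06800011, -0.07537621,
       -0.03911417]), 'tau': array([ 5.54528160e-04, -3.51863158e+01, -3.13278186e+01,  9.38977178e-05,
        1.06543332e-02,  2.41213922e-05]), 'position': array([0.13794305, 0.53193684, 0.24710965]), 'eef_rot': array([[-7.52880086e-04,  2.51080126e-01,  9.67966013e-01],
       [-2.13354613e-03,  9.67963681e-01, -2.51081181e-01],
       [-9.99997441e-01, -2.25423416e-03, -1.93069547e-04]]), 'force': array([ 0.26543158,  0.14039912, -0.27002454]), 'wrist_torque': array([ 0.02135773,  0.01429293, -0.03056171]), 'grip_width': 0.08524044580940124}
side [[419.9875248088958, 0.0, 257.7942620934903], [0.0, 419.9875248088958, 192.09299890366376], [0.0, 0.0, 1.0]] [[-0.8705307417995677, -0.49206373322988717, 0.007036335819249815], [-0.3622051073104013, 0.630982042397214, -0.6860532941474018], [0.33314214356660954, -0.5997790798386581, -0.7275172627283408]] [0.4925199480531485, 0.2962077794795023, 1.3024958124973933]
top [[352.90691823891024, 0.0, 253.36919255823548], [0.0, 352.90691823891024, 188.0908126233942], [0.0, 0.0, 1.0]] [[0.02092285063364598, -0.9995722031700046, -0.020436363943362224], [-0.9849558144054926, -0.01710120064595299, -0.17195811293823884], [0.1715350634423627, 0.023726769403571765, -0.984892259297175]] [-0.013961997920651625, 0.5940675690347182, 1.157606925504472]
```

View pics/side0.png

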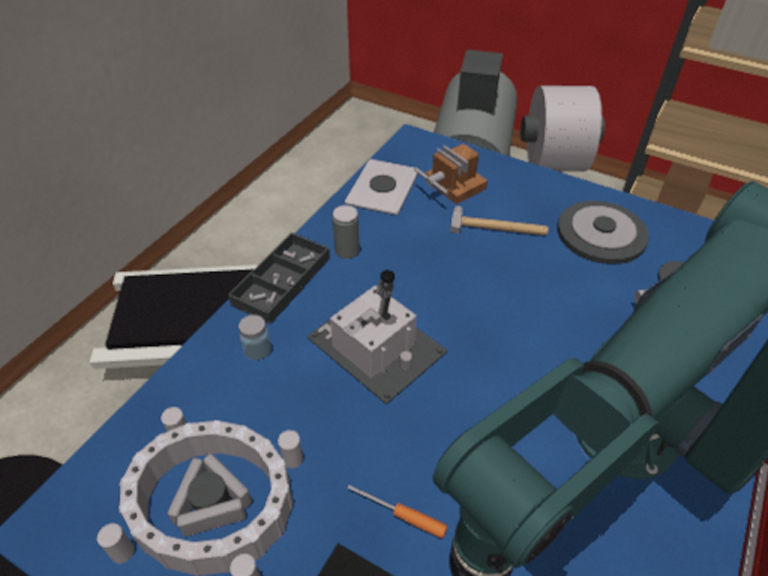

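View pics/top0.png

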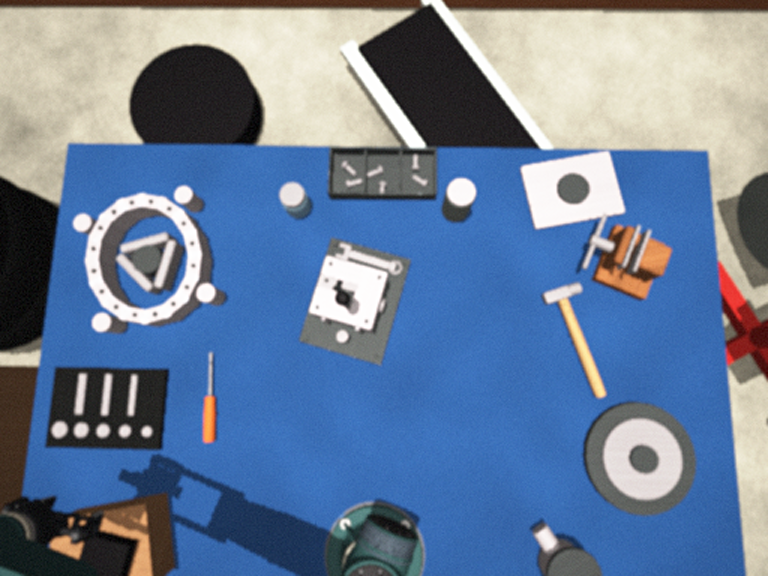

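The side view shows the tower at about (375,335) and the knob at (387,277). The top view shows plate corners at about (333,238), (410,258), (381,364) and (301,341), so yaw is about -17°. The knob is at (345,288), the socket at (343,336) and the spanner at (370,255).

```bash
cat > h.py <<'E'
import numpy as np,cv2
def pts(c):
    z=c['range_z'];v,u=np.mgrid[:z.shape[0],:z.shape[1]]
    K=c['intrinsics'];P=np.stack([(u-K[0,2])/K[0,0]*z,(v-K[1,2])/K[1,1]*z,z],-1)
    W=(P-c['t'])@c['R'];W[z==0]=np.nan
    return W
def proj(c,X):
    p=c['R']@np.asarray(X)+c['t'];p=c['intrinsics']@p;return p[:2]/p[2]
E
python3 - <<'E'
from h import *
for n,box in(("top",(200,273,150,250)),("side",(200,300,170,270))):
    c=dict(np.load(f'pics/{n}0.npz'));W=pts(c);x0,x1,y0,y1=box
    img=c['img'].astype(int)
    m=np.zeros(W.shape[:2],bool);m[y0:y1,x0:x1]=1
    nb=(img[...,2]-img[...,0]<40)&m
    def rect(mask):
        k,l,st,_=cv2.connectedComponentsWithStats(mask.astype(np.uint8));i=1+np.argmax(st[1:,4]);q=W[l==i];q=q[np.isfinite(q).all(1)]
        r=cv2.minAreaRect((q[:,:2]*1000).astype(np.float32));return r,np.median(q[:,2]),len(q)
    z=W[...,2]
    print(n,'plate',rect(nb&(z>-.01)&(z<.06)),'bench z',np.nanmedian(z[m&~nb]))
    print('allplate',rect(nb&(z<.2)))
    print('house',rect(m&(z>.09)&(z<.115)))
    k=m&(z>.23);q=W[k];print('knob',len(q),q.mean(0),q.min(0),q.max(0), 'top', W[m&(z>.12)].shape)
    k=m&(z>.125)&(z<.235);q=W[k];print('stick',len(q),np.round(q[np.argsort(q[:,2])][::max(1,len(q)//15)],3).tolist())
E
```

```text
top plate (((560.54150390625, 58.683631896972656), (200.9949493408203, 257.9183654785156), 74.94806671142578), np.float64(0.008819090909464013), 2287) bench z 0.00021596371551528193
allplate (((560.54150390625, 58.683631896972656), (200.9949493408203, 257.9183654785156), 74.94806671142578), np.float64(0.013244288823000872), 3903)
house (((558.2742919921875, 66.2914047241211), (138.60354614257812, 134.47581481933594), 75.03919219970703), np.float64(0.10665148778479153), 1489)
knob 84 [0.52668214 0.06483685 0.25592813] [0.51274824 0.05235522 0.24870424] [0.54068512 0.0784185  0.2607509 ] top (121, 3)
stick 37 [[0.525, 0.059, 0.129], [0.524, 0.068, 0.132], [0.524, 0.072, 0.132], [0.524, 0.062, 0.134], [0.531, 0.048, 0.202], [0.524, 0.05, 0.207], [0.533, 0.047, 0.209], [0.526, 0.049, 0.217], [0.522, 0.052, 0.221], [0.516, 0.063, 0.221], [0.546, 0.061, 0.222], [0.543, 0.053, 0.222], [0.519, 0.055, 0.223], [0.525, 0.052, 0.223], [0.54, 0.052, 0.223], [0.531, 0.052, 0.224], [0.545, 0.058, 0.225], [0.536, 0.052, 0.226], [0.545, 0.055, 0.227]]
side plate (((563.9917602539062, 57.1141433715820
[... 233 characters left out ...]
4351654052734), np.float64(0.04573615033986697), 3726)
house (((560.5303344726562, 71.2288818359375), (142.74510192871094, 139.71054077148438), 76.04763793945312), np.float64(0.10565189675110218), 1239)
knob 70 [0.52731738 0.07318666 0.25452886] [0.51419064 0.057306   0.2431476 ] [0.54282681 0.08591461 0.2604332 ] top (290, 3)
stick 208 [[0.54, 0.078, 0.125], [0.534, 0.063, 0.128], [0.559, 0.084, 0.13], [0.541, 0.07, 0.132], [0.532, 0.073, 0.14], [0.541, 0.07, 0.151], [0.528, 0.062, 0.164], [0.527, 0.075, 0.178], [0.524, 0.074, 0.192], [0.526, 0.078, 0.204], [0.538, 0.081, 0.21], [0.549, 0.075, 0.216], [0.532, 0.079, 0.219], [0.531, 0.07, 0.221], [0.527, 0.065, 0.223], [0.539, 0.074, 0.224]]
```

```bash
cat >> h.py <<'E'
import json
from scipy.spatial.transform import Rotation as Ro
T0=np.array([.560,.060,0]);YAW=np.radians(-15)
def target(sh,se,s):
    "TCP pose with the grasp point s metres up the stick, leaning sh,se"
    A=Ro.from_euler('z',YAW).as_matrix()
    d=np.array([np.sin(sh),np.cos(sh)*np.sin(se),np.cos(sh)*np.cos(se)]);y=np.array([0,np.cos(se),-np.sin(se)])
    R=A@np.stack([-d,y,np.cross(-d,y)],1)
    return T0+[0,0,.045]+A@d*(s-.002),R
def load(): j=json.load(open('pose.json'));return np.array(j['p']),np.array(j['R'])
def save(p,R): json.dump({'p':list(map(float,p)),'R':np.array(R).tolist()},open('pose.json','w'))
def did(row):
    "record the last row sent"
    p,R=load();row=np.array(row,float);save(p+R@row[:3]/100,R@Ro.from_rotvec(row[3:],degrees=True).as_matrix())
def row(p,R):
    p0,R0=load();r=np.r_[R0.T@(p-p0)*100,Ro.from_matrix(R0.T@R).as_rotvec(degrees=True)];return np.round(r,2).tolist()
def lean(s):
    "shift, select, s read from the measured TCP position (grasp 2 mm behind)"
    A=Ro.from_euler('z',YAW).as_matrix();g=s['position']-s['eef_rot'][:,0]*.002-T0-[0,0,.045];v=A.T@g
    n=np.linalg.norm(v);return np.arcsin(v[0]/n),np.arctan2(v[1],v[2]),n,np.round(A.T@s['force'],1)
E
python3 - <<'E'
from h import *
from bench import env
s=env.get_obs();save([.138,.532,.248],s['eef_rot'])
p,R=target(-.16,0,.29);print(p,row(p,R))
E
```

```text
[0.5156798  0.07187556 0.32932146] [-8.07, -35.07, 48.11, 0.47, -9.18, 0.08]
```

Emit:
servo_tool --deltas '[-6,-2,3,0,0,0,-8,-5,7,0,0,0,-8.1,-8,11,0,0,0,-8.1,-11,15,0,0,0,-8.1,-14,19,0,0,0,-8.1,-17,23,0,0,0,-8.1,-20,27,0,0,0,-8.1,-23,31,0,0,0,-8.1,-26,35,0,0,0,-8.1,-29,39,0,0,0]' --fingers -1 --force 50

```text
clock: 1.1
position: [0.4319, 0.1664, 0.329]
eef_rot: [[-0.0, 0.251, 0.968], [0.0, 0.968, -0.251], [-1.0, 0.0, -0.0]]
force: [1.0, 0.7, 0.6]
grip_width: 0.0856
```

Emit:
servo_tool --deltas '[0,-2,3,0,0,0,0,-4,6,0.2,-2,0,0,-6,9.1,0.5,-5,0,0,-6,9.1,0.5,-9.2,0.1,0,-6.05,9.1,0.5,-9.2,0.1,0,-6.05,9.1,0.5,-9.2,0.1,0,-6.05,9.1,0.5,-9.2,0.1]'

```text
clock: 1.8
position: [0.504, 0.0873, 0.3293]
eef_rot: [[0.154, 0.258, 0.954], [-0.039, 0.966, -0.256], [-0.987, 0.003, 0.159]]
force: [0.5, -0.4, -0.1]
grip_width: 0.0853
```

```bash
python3 - <<'E'
from h import *
from bench import env,imaging
did([-8.1,-29,39,0,0,0]);did([0,-6.05,9.1,.5,-9.2,.1])
s=env.get_obs();p,R=load();print(s['clock'],s['position']-p,np.round(Ro.from_matrix(R.T@s['eef_rot']).as_rotvec(degrees=True),2),s['joint_positions'],s['force'])
for n in("wrist","side"):
    c=imaging.capture(n);np.savez(f'pics/{n}1.npz',**c)
    print(proj(c,target(-.16,0,.217)[0]))
    im=c['img'] if n=='wrist' else c['img'][140:290,170:330]
    cv2.imwrite(f'pics/{n}1.png',cv2.resize(im[:,:,::-1],(800,600),interpolation=cv2.INTER_CUBIC) if n=='wrist' else cv2.resize(im[:,:,::-1],None,fx=4,fy=4,interpolation=cv2.INTER_CUBIC))
E
```

```text
1.8 [-0.01166288  0.01520208 -0.00028494] [-0.03  0.04  0.13] [  5.30041976  -5.75203517  80.55285858  -3.04059513  96.5507716
 -70.2824147 ] [ 0.54585861 -0.36769012 -0.0820631 ]
[238.27564168 227.71490818]
[258.38220324 182.78958583]
```

View pics/wrist1.png

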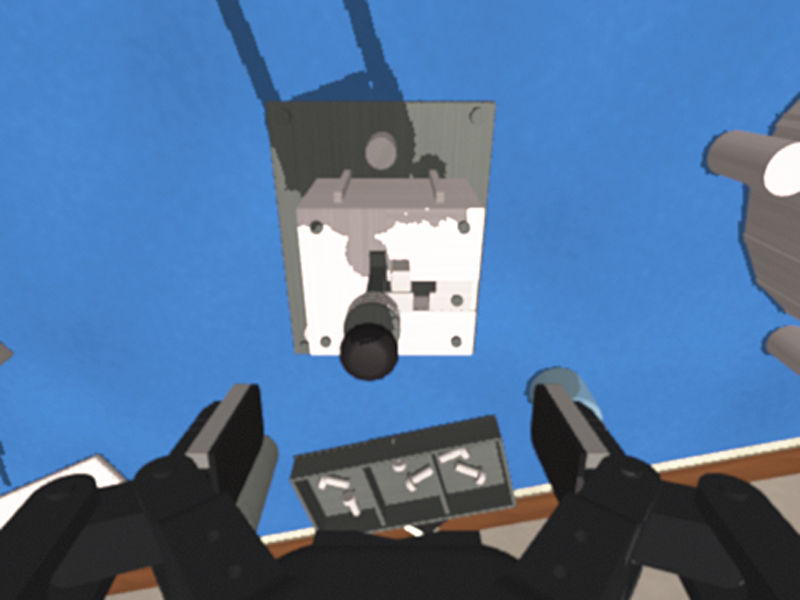

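The wrist view, seen from behind with forward downwards, has the knob at (369,352) of 800x600, about 2 px from the prediction. The lockout step is at (400,270), the cross channel's end at about (425,288), and the reverse slot seems to be near (421,300). Next I re-base the pose and refine from this view.

```bash
python3 - <<'E'
from h import *
from bench import env
s=env.get_obs();print(s['position'],s['clock'])
save(s['position'],s['eef_rot'])
c=dict(np.load('pics/wrist1.npz'));W=pts(c);A=Ro.from_euler('z',YAW).as_matrix()
K=c['intrinsics']
def onz(u,v,z):
    r=c['R'].T@np.linalg.solve(K,[u*.64,v*.64,1]);o=-c['R'].T@c['t'];return o+r*(z-o[2])/r[2]
for n,u,v in(('bl?',299,209),('br',484,208),('fr',473,355),('step',400,264),('slot',421,301),('chan',425,287),('chanR',437,287),('insR',475,297)):
    z=.1065 if n!='step' else .1305
    print(n,np.round(1000*(A.T@(onz(u,v,z)-T0)),1))
m=(W[...,2]>.235)&(W[...,2]<.275);m[300:]=0
q=W[m];t=(q-T0-[0,0,.045])@A;print('knob',len(q),t.mean(0)*1000,t.min(0)*1000,t.max(0)*1000)
h=(W[...,2]>.1)&(W[...,2]<.112);q=((W[h]-T0)@A*1000);print('house',len(q),np.percentile(q,[1,50,99],axis=0))
r=cv2.minAreaRect(q[:,:2].astype(np.float32));print(r)
p,R=target(-.16,0,.29);print(row(p,R))
im=c['img'][150:215,185:320];cv2.imwrite('pics/crop.png',cv2.resize(im[:,:,::-1],None,fx=5.9,fy=5.9,interpolation=cv2.INTER_CUBIC))
E
```

```text
[0.50416131 0.08732066 0.32935181] 1.9
bl? [-61.7 -59.9 106.5]
br [-62.5  76.1 106.5]
fr [ 66.7  77.8 106.5]
step [-28.1  14.3 130.5]
slot [ 14.4  31.7 106.5]
chan [  1.8  34.6 106.5]
chanR [  1.8  44.1 106.5]
insR [ 10.8  75.2 106.5]
knob 1144 [-35.22076886  -2.24352779 209.60916456] [-46.99732722 -16.69008638 198.56548525] [-18.08740541  11.64188534 214.40260499]
house 8445 [[ -62.84528835 -138.785858    102.59051143]
 [ -17.97579772   14.82920498  106.03294568]
 [ 254.81871929   74.13037481  110.26186936]]
((112.74452209472656, -27.226242065429688), (167.51907348632812, 394.8786926269531), 73.49916076660156)
[0.24, -1.19, 1.49, -0.0, 0.0, -0.15]
```

View pics/crop.png

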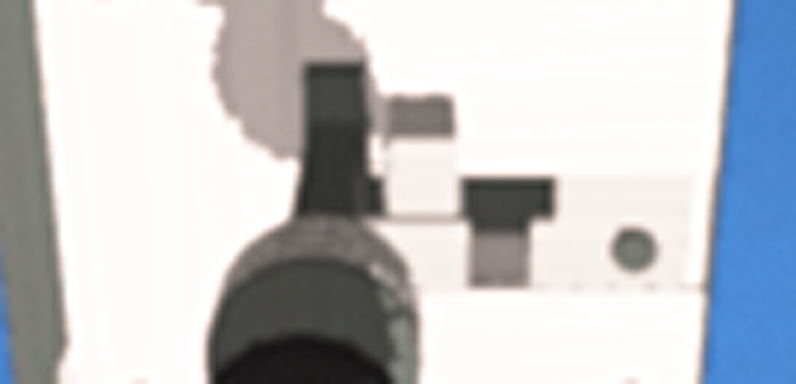

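The crop shows the reverse slot's sides at x 470-530 and the channel end at 553, against the straight slot at 305-366. That puts the insert left of nominal, with the slot middle at y of about 32-34 mm. Next is to align over the stick and descend.

```bash
python3 - <<'E'
from h import *
for s in(.29,.23,.171):
    p,R=target(-.157,0,s);print(row(p,R))
E
```

```text
[0.24, -1.19, 1.58, -0.0, 0.18, -0.15]
[6.24, -1.21, 1.56, -0.0, 0.18, -0.15]
[12.14, -1.23, 1.54, -0.0, 0.18, -0.15]
```

Emit:
servo_tool --deltas '[0.2,-1.3,1.55,0,0.2,-0.1,0.2,-1.3,1.55,0,0.2,-0.1,3,-1.3,1.55,0,0.2,-0.1,6,-1.3,1.55,0,0.2,-0.1,8.5,-1.3,1.55,0,0.2,-0.1,10.5,-1.3,1.55,0,0.2,-0.1,12.1,-1.3,1.55,0,0.2,-0.1,12.1,-1.3,1.55,0,0.2,-0.1,12.1,-1.3,1.55,0,0.2,-0.1]'

```text
clock: 2.8
position: [0.5342, 0.066, 0.2125]
eef_rot: [[0.151, 0.259, 0.954], [-0.04, 0.966, -0.256], [-0.988, 0.001, 0.156]]
force: [0.5, -0.3, 0.4]
grip_width: 0.0852
```

```bash
python3 - <<'E'
from h import *
from bench import env,imaging
did([12.1,-1.3,1.55,0,.2,-.1])
s=env.get_obs();p,R=load();print(s['clock'],s['position']-p,s['force'],lean(s))
c=imaging.capture('wrist')
cv2.imwrite('pics/wrist2.png',c['img'][:,:,::-1])
c=imaging.capture('side');im=c['img'][110:280,150:360]
cv2.imwrite('pics/side2.png',cv2.resize(im[:,:,::-1],None,fx=3.5,fy=3.5,interpolation=cv2.INTER_CUBIC))
E
```

```text
2.8 [-1.11697630e-04 -7.92027262e-05  1.46941075e-04] [ 0.54373371 -0.31646956  0.44699078] (np.float64(-0.1569297952949085), np.float64(-0.005038323842977997), np.float64(0.17156882092447198), array([ 0.6, -0.2,  0.4]))
```

View pics/wrist2.png

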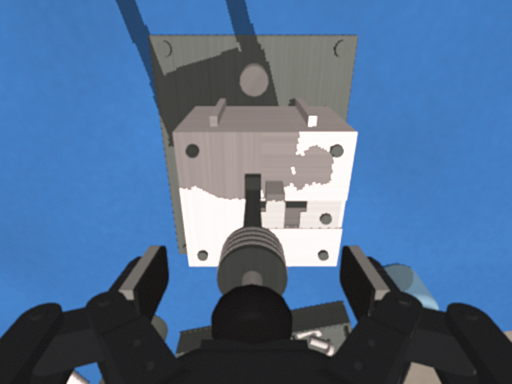

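View pics/side2.png

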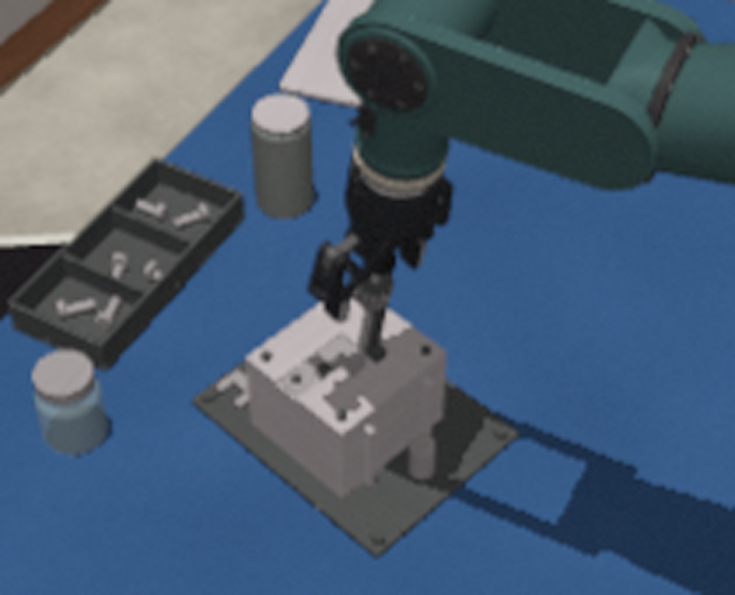

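The stick and collar (252,265) lie midway between the pads (165 and 342). Closing now.

Emit:
servo_tool --deltas '[0,0,0,0,0,0,0,0,0,0,0,0,0,0,0,0,0,0,0,0,0,0,0,0,0,0,0,0,0,0,0,0,0,0,0,0,0,0,0,0,0,0,0,0,0,0,0,0]' --fingers 1 --force 50

```text
clock: 3.7
position: [0.5344, 0.0654, 0.2129]
eef_rot: [[0.152, 0.26, 0.954], [-0.04, 0.966, -0.257], [-0.988, 0.001, 0.157]]
force: [-1.8, -1.0, 4.4]
grip_width: 0.0309
```

```bash
python3 - <<'E'
from h import *
from bench import env
s=env.get_obs();p,R=load();print(s['clock'],s['position']-p,s['grip_width'],s['wrist_torque'],lean(s))
for sh in(-.13,-.08,-.04,0):
    p,R=target(sh,-.005,.171);print(row(p,R))
E
```

```text
3.7 [ 0.00014144 -0.00067973  0.00058442] 0.03087872620057033 [-0.21484078  0.28048191 -0.02243748] (np.float64(-0.15424840015790603), np.float64(-0.0080501757055372), np.float64(0.17194235330382135), array([-1.5, -1.4,  4.4]))
[0.05, -0.01, 0.45, 0.04, 1.52, 0.23]
[0.09, -0.01, 1.29, 0.03, 4.39, 0.23]
[0.16, -0.01, 1.97, 0.03, 6.68, 0.24]
[0.25, -0.01, 2.64, 0.02, 8.97, 0.24]
```

Emit:
servo_tool --deltas '[0,0,0.45,0,1.5,0.1,0.05,0,0.9,0,3,0.2,0.1,0,1.3,0,4.4,0.2,0.15,0,1.95,0,6.7,0.2,0.2,0,2.3,0,7.8,0.2,0.25,0,2.65,0,9,0.2,0.25,0,2.65,0,9,0.2,0.25,0,2.65,0,9,0.2]'

```text
clock: 4.5
position: [0.5615, 0.058, 0.2151]
eef_rot: [[0.002, 0.26, 0.966], [0.004, 0.966, -0.26], [-1.0, 0.004, 0.001]]
force: [-0.8, -1.5, 6.9]
grip_width: 0.0306
```

```bash
python3 - <<'E'
from h import *
from bench import env
did([.25,0,2.65,0,9,.2])
s=env.get_obs();p,R=load();print(s['clock'],s['position']-p,s['grip_width'],s['wrist_torque'],lean(s))
E
```

```text
4.5 [ 0.00150637 -0.00120793  0.00105353] 0.03060713142529 [-0.4336957   0.23297295  0.05396193] (np.float64(0.011134462145067326), np.float64(-0.00890421449496423), np.float64(0.17206996434349658), array([-0.4, -1.6,  6.9]))
```

Emit:
servo_tool --deltas '[-0.3,0,0,0,0,0,-0.6,0,0,0,0,0,-0.9,0,0,0,0,0,-1.2,0,0,0,0,0,-1.45,0,0,0,0,0,-1.45,0,0,0,0,0,-1.45,0,0,0,0,0]'

```text
clock: 5.2
position: [0.5596, 0.0585, 0.2279]
eef_rot: [[-0.0, 0.259, 0.966], [0.004, 0.966, -0.259], [-1.0, 0.004, -0.001]]
force: [0.6, -1.5, -7.4]
grip_width: 0.0304
```

```bash
python3 - <<'E'
from h import *
from bench import env
did([-1.45,0,0,0,0,0])
s=env.get_obs();p,R=load();print(s['clock'],s['position']-p,s['grip_width'],s['wrist_torque'],lean(s))
E
```

```text
5.2 [-0.0003176  -0.00065839 -0.00059651] 0.030369218965328265 [-0.43654773 -0.15343271 -0.01016797] (np.float64(0.00012965811712521745), np.float64(-0.008300912715689114), np.float64(0.18490868182552694), array([ 0.9, -1.3, -7.4]))
```

Emit:
servo_tool --deltas '[-0.1,0,0,0,0,0,-0.2,0,0,0,0,0,-0.2,0,0,0,0,0]'

```text
clock: 5.5
position: [0.5597, 0.0585, 0.2304]
eef_rot: [[0.0, 0.259, 0.966], [0.004, 0.966, -0.259], [-1.0, 0.004, -0.001]]
force: [0.4, -1.7, -7.3]
grip_width: 0.0305
```

```bash
python3 - <<'E'
from h import *
from bench import env
did([-.2,0,0,0,0,0])
s=env.get_obs();p,R=load();print(s['clock'],s['position']-p,s['wrist_torque'],lean(s))
for se in(.04,.08,.12,.16,.2,.24,.28,.32,.36,.4,.44,.48,.5):
    p,R=target(0,se,.187);print(se,row(p,R))
E
```

```text
5.5 [-0.00024764 -0.000657   -0.00013626] [-0.55348653 -0.04392852 -0.02114587] (np.float64(0.0004872764343989124), np.float64(-0.008136132122162604), np.float64(0.18736876868376612), array([ 0.8, -1.5, -7.3]))
0.04 [0.07, 0.82, -0.02, 0.02, -0.03, -2.54]
0.08 [0.12, 1.56, -0.02, 0.02, -0.03, -4.83]
0.12 [0.19, 2.3, -0.02, 0.02, -0.03, -7.12]
0.16 [0.3, 3.03, -0.01, 0.02, -0.03, -9.42]
0.2 [0.43, 3.76, -0.01, 0.02, -0.03, -11.71]
0.24 [0.6, 4.48, -0.01, 0.02, -0.03, -14.0]
0.28 [0.79, 5.19, -0.01, 0.02, -0.03, -16.29]
0.32 [1.01, 5.9, -0.01, 0.02, -0.03, -18.58]
0.36 [1.26, 6.59, -0.01, 0.02, -0.02, -20.88]
0.4 [1.54, 7.28, -0.01, 0.03, -0.02, -23.17]
0.44 [1.85, 7.95, -0.01, 0.03, -0.02, -25.46]
0.48 [2.18, 8.62, -0.01, 0.03, -0.02, -27.75]
0.5 [2.35, 8.94, -0.01, 0.03, -0.02, -28.9]
```

Emit:
servo_tool --deltas '[0.05,0.4,0,0,0,-1.3,0.07,0.8,0,0,0,-2.5,0.1,1.2,0,0,0,-3.7,0.12,1.55,0,0,0,-4.8,0.15,1.9,0,0,0,-6,0.19,2.3,0,0,0,-7.1,0.19,2.3,0,0,0,-7.1]'

```text
clock: 6.2
position: [0.5659, 0.0816, 0.2283]
eef_rot: [[-0.032, 0.256, 0.966], [-0.117, 0.959, -0.258], [-0.993, -0.121, -0.001]]
force: [0.7, -2.6, -6.8]
grip_width: 0.0303
```

```bash
cat > st.py <<'E'
import sys
from h import *
from bench import env
if sys.argv[1]!='-': did(eval(sys.argv[1]))
s=env.get_obs();p,R=load();print(s['clock'],s['position']-p,s['wrist_torque'],s['grip_width'],lean(s),'tool force',np.round(R.T@s['force'],1))
for a in sys.argv[2:]:
    p,R=target(*eval(a));print(a,row(p,R))
E
python3 st.py "[.19,2.3,0,0,0,-7.1]" 0,.16,.187 0,.2,.187 0,.24,.187 0,.28,.187 0,.32,.187 0,.36,.187
```

```text
6.2 [ 5.11118981e-05  1.85074138e-04 -4.30157386e-04] [-0.80993102  0.11516213 -0.09346851] 0.030277553732903046 (np.float64(0.0008191593011725344), np.float64(0.12152114409433559), np.float64(0.18663043277201252), array([ 1.3, -2.4, -6.8])) tool force [ 7.  -1.5  1.3]
0,.16,.187 [0.02, 0.74, -0.01, 0.02, -0.03, -2.32]
0,.2,.187 [0.06, 1.47, -0.01, 0.02, -0.02, -4.61]
0,.24,.187 [0.14, 2.21, -0.01, 0.02, -0.02, -6.9]
0,.28,.187 [0.24, 2.94, -0.01, 0.03, -0.02, -9.19]
0,.32,.187 [0.37, 3.67, -0.01, 0.03, -0.02, -11.48]
0,.36,.187 [0.54, 4.39, -0.01, 0.03, -0.02, -13.78]
```

Emit:
servo_tool --deltas '[0.01,0.4,0,0,0,-1.2,0.02,0.75,0,0,0,-2.3,0.04,1.1,0,0,0,-3.5,0.06,1.5,0,0,0,-4.6,0.1,1.85,0,0,0,-5.8,0.14,2.2,0,0,0,-6.9,0.14,2.2,0,0,0,-6.9]'

```text
clock: 6.9
position: [0.5716, 0.1025, 0.2241]
eef_rot: [[-0.062, 0.251, 0.966], [-0.231, 0.938, -0.258], [-0.971, -0.239, -0.001]]
force: [-0.2, -3.6, -6.2]
grip_width: 0.0308
```

```bash
python3 st.py "[.14,2.2,0,0,0,-6.9]" 0,.28,.187 0,.32,.187 0,.36,.187 0,.4,.187
```

```text
6.9 [ 0.00013868  0.0002113  -0.00058547] [-0.594549    0.10403283 -0.03865453] 0.0308318124123056 (np.float64(0.001185506319688188), np.float64(0.241458411170424), np.float64(0.18645021038504733), array([ 0.7, -3.6, -6.2])) tool force [ 6.9 -2.   0.7]
0,.28,.187 [0.01, 0.75, -0.01, 0.03, -0.02, -2.29]
0,.32,.187 [0.06, 1.49, -0.01, 0.03, -0.02, -4.58]
0,.36,.187 [0.13, 2.22, -0.01, 0.03, -0.02, -6.88]
0,.4,.187 [0.23, 2.96, -0.01, 0.03, -0.02, -9.17]
```

Emit:
servo_tool --deltas '[0.01,0.4,0,0,0,-1.2,0.01,0.75,0,0,0,-2.3,0.03,1.1,0,0,0,-3.4,0.06,1.5,0,0,0,-4.6,0.09,1.85,0,0,0,-5.7,0.13,2.2,0,0,0,-6.9,0.13,2.2,0,0,0,-6.9]'

```text
clock: 7.6
position: [0.5771, 0.1229, 0.2173]
eef_rot: [[-0.092, 0.241, 0.966], [-0.342, 0.904, -0.258], [-0.935, -0.354, -0.001]]
force: [-0.4, -3.7, -7.0]
grip_width: 0.0305
```

```bash
python3 st.py "[.13,2.2,0,0,0,-6.9]" 0,.38,.187 0,.4,.187 0,.42,.187 0,.44,.187 0,.46,.187 0,.48,.187 0,.5,.187 0,.52,.187
```

```text
7.6 [ 0.00017838  0.00024445 -0.0008628 ] [-0.50205932  0.03498915 -0.04898842] 0.03052687550797147 (np.float64(0.0012908666744855365), np.float64(0.36174382605959277), np.float64(0.18625455899834037), array([ 0.6, -3.7, -7. ])) tool force [ 7.8 -1.   0.6]
0,.38,.187 [-0.0, 0.39, -0.01, 0.03, -0.02, -1.12]
0,.4,.187 [0.01, 0.76, -0.01, 0.03, -0.02, -2.27]
0,.42,.187 [0.03, 1.13, -0.01, 0.03, -0.02, -3.41]
0,.44,.187 [0.05, 1.5, -0.01, 0.03, -0.02, -4.56]
0,.46,.187 [0.09, 1.87, -0.01, 0.03, -0.02, -5.71]
0,.48,.187 [0.13, 2.24, -0.01, 0.03, -0.02, -6.85]
0,.5,.187 [0.18, 2.61, -0.01, 0.03, -0.02, -8.0]
0,.52,.187 [0.23, 2.97, -0.01, 0.03, -0.02, -9.14]
```

Emit:
servo_tool --deltas '[0,0.4,0,0,0,-1.1,0.01,0.76,0,0,0,-2.3,0.03,1.13,0,0,0,-3.4,0.05,1.5,0,0,0,-4.6,0.05,1.5,0,0,0,-4.6]'

```text
clock: 8.1
position: [0.5807, 0.1362, 0.2114]
eef_rot: [[-0.111, 0.233, 0.966], [-0.413, 0.873, -0.258], [-0.904, -0.428, -0.001]]
force: [-0.6, -3.2, -5.7]
grip_width: 0.0304
```

Emit:
servo_tool --deltas '[0.01,0.35,0,0,0,-1.1,0.02,0.7,0,0,0,-2.3,0.02,0.7,0,0,0,-2.3]'

```text
clock: 8.4
position: [0.5823, 0.1422, 0.2083]
eef_rot: [[-0.12, 0.229, 0.966], [-0.448, 0.856, -0.258], [-0.886, -0.464, -0.001]]
force: [-0.8, -2.4, -6.7]
grip_width: 0.0303
```

```bash
python3 -c "
from h import did;did([.05,1.5,0,0,0,-4.6])"; python3 st.py "[.02,.7,0,0,0,-2.3]" 0,.5,.187 0,.52,.187 0,.54,.187 0,.56,.187
```

```text
8.4 [ 1.63788910e-04  9.30256240e-05 -9.48869823e-04] [-0.19406486 -0.02819205  0.0011405 ] 0.03034536866006512 (np.float64(0.0013647335801396326), np.float64(0.4806838120233545), np.float64(0.18619017722248468), array([-0.2, -2.5, -6.7])) tool force [ 7.1  0.9 -0.2]
0,.5,.187 [0.0, 0.41, -0.01, 0.03, -0.02, -1.1]
0,.52,.187 [0.01, 0.78, -0.01, 0.03, -0.02, -2.24]
0,.54,.187 [0.03, 1.15, -0.01, 0.03, -0.02, -3.39]
0,.56,.187 [0.05, 1.52, -0.01, 0.03, -0.01, -4.53]
```

Emit:
servo_tool --deltas '[0,0.4,0,0,0,-1.1,0.01,0.78,0,0,0,-2.2,0.01,0.78,0,0,0,-2.2]'

```text
clock: 8.7
position: [0.584, 0.1486, 0.2047]
eef_rot: [[-0.129, 0.224, 0.966], [-0.481, 0.838, -0.259], [-0.867, -0.498, -0.001]]
force: [-0.6, -4.5, -6.3]
grip_width: 0.0304
```

Emit:
servo_tool --deltas '[0,0.19,0,0,0,-0.57,0.01,0.37,0,0,0,-1.15,0.01,0.37,0,0,0,-1.15]'

```text
clock: 9.0
position: [0.5848, 0.1513, 0.2033]
eef_rot: [[-0.133, 0.222, 0.966], [-0.497, 0.828, -0.259], [-0.858, -0.514, -0.0]]
force: [-1.2, -4.1, -6.6]
grip_width: 0.0308
```

```bash
python3 -c "
from h import did;did([.01,.78,0,0,0,-2.2])"; python3 st.py "[.01,.37,0,0,0,-1.15]" 0,.55,.187 0,.56,.187 0,.57,.187 0,.58,.187 0,.6,.187
```

```text
9.0 [ 0.00010452 -0.00045678 -0.00032941] [-0.26281214  0.11871074 -0.00256751] 0.03080121803071385 (np.float64(0.0017844918886765098), np.float64(0.538846996705206), np.float64(0.18645476434632155), array([-0.1, -4.2, -6.6])) tool force [ 7.9 -0.2 -0.1]
0,.55,.187 [-0.0, 0.19, -0.01, 0.03, -0.01, -0.61]
0,.56,.187 [-0.0, 0.37, -0.01, 0.03, -0.01, -1.18]
0,.57,.187 [0.0, 0.56, -0.01, 0.03, -0.01, -1.76]
0,.58,.187 [0.01, 0.74, -0.01, 0.03, -0.01, -2.33]
0,.6,.187 [0.03, 1.11, -0.01, 0.03, -0.01, -3.48]
```

Now smaller steps, with contact expected near 0.56-0.6.

Emit:
servo_tool --deltas '[0,0.19,0,0,0,-0.6,0,0.19,0,0,0,-0.6]'

```text
clock: 9.2
position: [0.5852, 0.1529, 0.2024]
eef_rot: [[-0.136, 0.221, 0.966], [-0.505, 0.823, -0.259], [-0.852, -0.523, -0.0]]
force: [-1.0, -4.0, -5.8]
grip_width: 0.0306
```

Emit:
servo_tool --deltas '[0,0.19,0,0,0,-0.57,0,0.19,0,0,0,-0.57]'

```text
clock: 9.4
position: [0.5856, 0.1544, 0.2015]
eef_rot: [[-0.138, 0.22, 0.966], [-0.513, 0.818, -0.259], [-0.847, -0.531, -0.0]]
force: [-1.6, -4.5, -5.6]
grip_width: 0.0304
```

```bash
python3 -c "
from h import did;did([0,.19,0,0,0,-.6])"; python3 st.py "[0,.19,0,0,0,-.57]" 0,.57,.187 0,.58,.187 0,.59,.187 0,.6,.187
```

```text
9.4 [ 8.19591183e-05 -5.59449554e-04 -2.01202814e-04] [-0.16180613  0.02279093 -0.05669614] 0.030402415556556213 (np.float64(0.0017979978095897177), np.float64(0.5586000248175407), np.float64(0.18652515414734477), array([-0.4, -4.7, -5.6])) tool force [ 7.3 -1.  -0.4]
0,.57,.187 [-0.0, 0.18, -0.01, 0.03, -0.01, -0.59]
0,.58,.187 [0.0, 0.36, -0.01, 0.03, -0.01, -1.16]
0,.59,.187 [0.01, 0.55, -0.01, 0.03, -0.01, -1.73]
0,.6,.187 [0.01, 0.73, -0.01, 0.03, -0.01, -2.31]
```

Emit:
servo_tool --deltas '[0,0.18,0,0,0,-0.58,0,0.18,0,0,0,-0.58]'

```text
clock: 9.6
position: [0.586, 0.1558, 0.2005]
eef_rot: [[-0.14, 0.218, 0.966], [-0.521, 0.813, -0.259], [-0.842, -0.54, -0.0]]
force: [-1.2, -3.9, -6.6]
grip_width: 0.0304
```

Emit:
servo_tool --deltas '[0,0.18,0,0,0,-0.57,0,0.18,0,0,0,-0.57]'

```text
clock: 9.8
position: [0.5864, 0.1573, 0.1995]
eef_rot: [[-0.142, 0.217, 0.966], [-0.529, 0.808, -0.259], [-0.836, -0.548, -0.0]]
force: [-1.5, -5.2, -6.2]
grip_width: 0.0308
```

```bash
python3 -c "
from h import did;did([0,.18,0,0,0,-.58])"; python3 st.py "[0,.18,0,0,0,-.57]" 0,.59,.187 0,.6,.187 0,.61,.187 0,.62,.187
```

```text
9.8 [ 0.00010639 -0.00053477 -0.00021956] [-0.1632551   0.07444023 -0.04793037] 0.030758037238325424 (np.float64(0.0018792617891223078), np.float64(0.5783000000823044), np.float64(0.1865390077937783), array([-0.1, -5.4, -6.2])) tool force [ 8.2 -1.1 -0.1]
0,.59,.187 [-0.0, 0.19, -0.01, 0.03, -0.01, -0.58]
0,.6,.187 [0.0, 0.37, -0.01, 0.03, -0.01, -1.16]
0,.61,.187 [0.01, 0.56, -0.01, 0.03, -0.01, -1.73]
0,.62,.187 [0.01, 0.74, -0.01, 0.03, -0.01, -2.3]
```

Emit:
servo_tool --deltas '[0,0.19,0,0,0,-0.58,0,0.19,0,0,0,-0.58]'

```text
clock: 10.0
position: [0.5869, 0.1588, 0.1985]
eef_rot: [[-0.144, 0.215, 0.966], [-0.538, 0.802, -0.259], [-0.831, -0.557, -0.0]]
force: [-2.3, -4.8, -5.2]
grip_width: 0.0302
```

Emit:
servo_tool --deltas '[0,0.18,0,0,0,-0.57,0,0.18,0,0,0,-0.57]'

```text
clock: 10.2
position: [0.5872, 0.16, 0.1978]
eef_rot: [[-0.147, 0.214, 0.966], [-0.546, 0.797, -0.26], [-0.825, -0.565, 0.0]]
force: [-1.7, -5.5, -5.2]
grip_width: 0.0309
```

```bash
python3 -c "
from h import did;did([0,.19,0,0,0,-.58])"; python3 st.py "[0,.18,0,0,0,-.57]" 0,.61,.187 0,.62,.187 0,.63,.187 0,.64,.187
```

```text
10.2 [ 9.13257300e-05 -8.37642877e-04  7.73973870e-05] [-0.16400479  0.04768962 -0.03202956] 0.03089991096553483 (np.float64(0.002210228832727845), np.float64(0.596144717696734), np.float64(0.1866311747512092), array([-0.3, -5.8, -5.2])) tool force [ 7.6 -1.8 -0.3]
0,.61,.187 [0.0, 0.19, -0.01, 0.03, -0.01, -0.58]
0,.62,.187 [0.0, 0.37, -0.01, 0.03, -0.01, -1.15]
0,.63,.187 [0.01, 0.56, -0.01, 0.03, -0.01, -1.73]
0,.64,.187 [0.02, 0.74, -0.01, 0.03, -0.01, -2.3]
```

Emit:
servo_tool --deltas '[0,0.19,0,0,0,-0.58,0,0.19,0,0,0,-0.58]'

```text
clock: 10.4
position: [0.5876, 0.1611, 0.1973]
eef_rot: [[-0.149, 0.214, 0.965], [-0.554, 0.791, -0.26], [-0.819, -0.574, 0.0]]
force: [-2.8, -7.6, -4.5]
grip_width: 0.0307
```

```bash
python3 st.py "[0,.19,0,0,0,-.58]" 0,.62,.187 
```

```text
10.4 [ 1.34720115e-05 -1.28801624e-03  6.47024392e-04] [-0.22972746  0.20415081 -0.03450917] 0.03071819328977234 (np.float64(0.0024255291064839675), np.float64(0.6027010491415631), np.float64(0.1868437789162717), array([-0.8, -8.1, -4.5])) tool force [ 8.3 -4.  -0.8]
0,.62,.187 [0.0, 0.18, -0.01, 0.03, -0.01, -0.57]
```

Contact with the end stop was felt at select of about 0.60 with roughly 4 N. That puts the slot middle at y of about 33.5 mm, or select 0.508, which agrees with the camera. Backing off to there.

```bash
python3 st.py - 0,.56,.187 0,.508,.187
```

```text
10.4 [ 1.34720115e-05 -1.28801624e-03  6.47024392e-04] [-0.22972746  0.20415081 -0.03450917] 0.03071819328977234 (np.float64(0.0024255291064839675), np.float64(0.6027010491415631), np.float64(0.1868437789162717), array([-0.8, -8.1, -4.5])) tool force [ 8.3 -4.  -0.8]
0,.56,.187 [0.02, -0.93, -0.01, 0.03, -0.01, 2.87]
0,.508,.187 [0.1, -1.89, -0.01, 0.03, -0.01, 5.84]
```

Emit:
servo_tool --deltas '[0.01,-0.47,0,0,0,1.4,0.02,-0.93,0,0,0,2.9,0.06,-1.4,0,0,0,4.4,0.1,-1.89,0,0,0,5.84,0.1,-1.89,0,0,0,5.84]'

```text
clock: 10.9
position: [0.5834, 0.1454, 0.2078]
eef_rot: [[-0.125, 0.228, 0.965], [-0.467, 0.845, -0.261], [-0.875, -0.484, 0.001]]
force: [-1.8, -3.3, -6.6]
grip_width: 0.0306
```

```bash
python3 st.py "[.1,-1.89,0,0,0,5.84]" .02,.508,.187 .04,.508,.187 .06,.508,.187 .08,.508,.187
```

```text
10.9 [-1.40809452e-05 -1.40202194e-03  1.14014843e-03] [ 0.13775838 -0.00942649 -0.00825802] 0.030598641006157758 (np.float64(0.0024831639522653057), np.float64(0.49844444335734384), np.float64(0.18732939098154203), array([-0.9, -3.7, -6.6])) tool force [ 7.6 -0.  -0.9]
.02,.508,.187 [0.0, 0.0, 0.36, 0.03, 1.13, 0.0]
.04,.508,.187 [0.01, 0.0, 0.73, 0.03, 2.28, 0.01]
.06,.508,.187 [0.03, 0.0, 1.1, 0.03, 3.42, 0.01]
.08,.508,.187 [0.06, 0.0, 1.47, 0.03, 4.57, 0.01]
```

Emit:
servo_tool --deltas '[0,0.15,0.2,0,0.5,0,0,0.15,0.36,0,1.1,0,0.01,0.15,0.55,0,1.7,0,0.01,0.15,0.73,0,2.3,0,0.01,0.15,0.73,0,2.3,0]'

```text
clock: 11.4
position: [0.591, 0.1447, 0.2059]
eef_rot: [[-0.166, 0.227, 0.96], [-0.46, 0.843, -0.279], [-0.872, -0.488, -0.036]]
force: [-1.9, -5.7, -5.6]
grip_width: 0.0299
```

```bash
python3 st.py "[.01,.15,.73,0,2.3,0]" .06,.508,.187 .08,.508,.187 .1,.508,.187
```

```text
11.4 [ 2.11682619e-04 -1.46843060e-03  3.60375176e-05] [-0.5563546   0.19366268  0.01562758] 0.029939017603348078 (np.float64(0.04337005780667723), np.float64(0.5093741815121612), np.float64(0.1864244915162201), array([-0.4, -6. , -5.6])) tool force [ 7.9 -2.5 -0.1]
.06,.508,.187 [0.01, -0.15, 0.37, 0.03, 1.12, 0.01]
.08,.508,.187 [0.02, -0.15, 0.74, 0.03, 2.27, 0.01]
.1,.508,.187 [0.04, -0.15, 1.11, 0.03, 3.41, 0.01]
```

Emit:
servo_tool --deltas '[0,0,0.2,0,0.6,0,0.01,0,0.37,0,1.1,0,0.02,0,0.55,0,1.7,0,0.02,0,0.74,0,2.3,0,0.02,0,0.74,0,2.3,0]'

```text
clock: 11.9
position: [0.5981, 0.1426, 0.2054]
eef_rot: [[-0.205, 0.227, 0.952], [-0.449, 0.843, -0.298], [-0.87, -0.488, -0.07]]
force: [-2.2, -4.9, -5.3]
grip_width: 0.0305
```

```bash
python3 st.py "[.02,0,.74,0,2.3,0]" .12,.508,.187 .16,.508,.187 .2,.508,.187 .24,.508,.187 .26,.508,.187
```

```text
11.9 [ 2.56960330e-04 -1.48444174e-03  9.41197443e-06] [-0.59915483  0.21628036  0.04423822] 0.030471672278485983 (np.float64(0.08378163776614204), np.float64(0.509451186077785), np.float64(0.18637414113850403), array([-0.9, -5.3, -5.3])) tool force [ 7.3 -2.  -0.3]
.12,.508,.187 [0.01, -0.15, 0.74, 0.03, 2.26, 0.01]
.16,.508,.187 [0.06, -0.15, 1.48, 0.03, 4.55, 0.01]
.2,.508,.187 [0.13, -0.15, 2.21, 0.03, 6.84, 0.01]
.24,.508,.187 [0.23, -0.15, 2.95, 0.03, 9.14, 0.01]
.26,.508,.187 [0.29, -0.15, 3.31, 0.03, 10.28, 0.01]
```

In the slot with no resistance. Going on to about 0.22.

Emit:
servo_tool --deltas '[0.01,0,0.37,0,1.1,0,0.01,0,0.74,0,2.3,0,0.04,0,1.1,0,3.4,0,0.06,0,1.48,0,4.6,0,0.1,0,1.85,0,5.7,0,0.13,0,2.2,0,6.8,0,0.18,0,2.58,0,8,0,0.18,0,2.58,0,8,0]'

```text
clock: 12.7
position: [0.6226, 0.1338, 0.2015]
eef_rot: [[-0.336, 0.227, 0.914], [-0.403, 0.842, -0.358], [-0.851, -0.489, -0.191]]
force: [-3.1, -4.9, -5.2]
grip_width: 0.0306
```

```bash
python3 st.py "[.18,0,2.58,0,8,0]" .24,.508,.187 .26,.508,.187 .28,.508,.187
```

```text
12.7 [ 0.00054388 -0.00178591 -0.00050484] [-0.6429027   0.15303369  0.16931308] 0.03059507028319773 (np.float64(0.22665450793507172), np.float64(0.5098965510950737), np.float64(0.1860106878293664), array([-1.7, -5.6, -5.2])) tool force [ 7.5 -2.3 -0.1]
.24,.508,.187 [0.0, -0.15, 0.37, 0.03, 1.14, 0.01]
.26,.508,.187 [0.01, -0.15, 0.74, 0.03, 2.28, 0.01]
.28,.508,.187 [0.03, -0.15, 1.11, 0.03, 3.43, 0.01]
```

Emit:
servo_tool --deltas '[0,0,0.25,0,0.8,0,0.01,0,0.5,0,1.5,0,0.01,0,0.5,0,1.5,0]'

```text
clock: 13.0
position: [0.627, 0.1322, 0.2007]
eef_rot: [[-0.359, 0.227, 0.905], [-0.394, 0.842, -0.368], [-0.846, -0.488, -0.213]]
force: [-3.1, -4.7, -5.1]
grip_width: 0.0307
```

Emit:
servo_tool --deltas '[0,0,0.15,0,0.5,0,0.01,0,0.2,0,0.6,0,0.01,0,0.2,0,0.6,0]'

```text
clock: 13.3
position: [0.6283, 0.1318, 0.2006]
eef_rot: [[-0.368, 0.227, 0.902], [-0.39, 0.843, -0.371], [-0.844, -0.488, -0.222]]
force: [-4.2, -3.8, -4.0]
grip_width: 0.0307
```

```bash
python3 -c "
from h import did;did([.01,0,.5,0,1.5,0])"; python3 st.py "[.01,0,.2,0,.6,0]" .28,.508,.187
```

```text
13.3 [-3.80030860e-05 -1.23670218e-03  1.72721229e-04] [-0.63720006  0.31491699  0.0807377 ] 0.030733845720025462 (np.float64(0.2599551269181344), np.float64(0.5099374741628876), np.float64(0.1865048207611654), array([-3.1, -4.8, -4. ])) tool force [ 6.4 -2.2 -1.5]
.28,.508,.187 [-0.01, -0.15, 0.41, 0.03, 1.33, 0.01]
```

Emit:
servo_tool --deltas '[0,0,0.15,0,0.2,0,0,0,0.15,0,0.2,0]'

```text
clock: 13.5
position: [0.6291, 0.1316, 0.2004]
eef_rot: [[-0.373, 0.226, 0.9], [-0.388, 0.843, -0.373], [-0.843, -0.488, -0.226]]
force: [-6.3, -4.2, -4.1]
grip_width: 0.0303
```

Emit:
servo_tool --deltas '[0,0,0.15,0,0.1,0,0,0,0.15,0,0.1,0]'

```text
clock: 13.7
position: [0.6298, 0.1314, 0.2003]
eef_rot: [[-0.376, 0.226, 0.899], [-0.387, 0.843, -0.374], [-0.842, -0.489, -0.23]]
force: [-8.1, -3.1, -3.9]
grip_width: 0.0305
```

```bash
python3 -c "
from h import did;did([0,0,.15,0,.2,0])"; python3 st.py "[0,0,.15,0,.1,0]"
```

```text
13.7 [-0.00129251 -0.00055276  0.00052779] [-0.42500517  0.78200875 -0.33548299] 0.030542534409421937 (np.float64(0.2682752806873315), np.float64(0.5106281750946393), np.float64(0.18661641501905743), array([-7.1, -5.1, -3.9])) tool force [ 7.5 -2.5 -5.3]
```

Home stop met with about 5 N. Letting go.

Emit:
servo_tool --deltas '[0,0,0,0,0,0,0,0,0,0,0,0,0,0,0,0,0,0,0,0,0,0,0,0,0,0,0,0,0,0,0,0,0,0,0,0,0,0,0,0,0,0,0,0,0,0,0,0]' --fingers -1

```text
clock: 14.5
position: [0.6311, 0.1313, 0.1997]
eef_rot: [[-0.372, 0.227, 0.9], [-0.387, 0.844, -0.372], [-0.844, -0.487, -0.226]]
force: [0.7, -0.7, -0.6]
grip_width: 0.0849
```

Emit:
servo_tool --deltas '[-2,0,0,0,0,0,-4,0,0,0,0,0,-7,0,0,0,0,0,-10,0,0,0,0,0,-12,0,0,0,0,0,-12,0,0,0,0,0,-12,0,0,0,0,0]'

```text
clock: 15.2
position: [0.6733, 0.1767, 0.2986]
eef_rot: [[-0.37, 0.227, 0.901], [-0.387, 0.844, -0.371], [-0.844, -0.486, -0.225]]
force: [-0.8, -0.3, -0.5]
grip_width: 0.0854
```

```bash
python3 - <<'E'
from h import *
from bench import env,imaging
s=env.get_obs();print(s['clock'],s['force'])
A=Ro.from_euler('z',YAW).as_matrix()
ims=[]
for n in('wrist','side'):
    c=imaging.capture(n);W=pts(c);t=(W-T0-[0,0,.045])@A
    d=np.array([np.sin(.26),np.cos(.26)*np.sin(.508),np.cos(.26)*np.cos(.508)])
    al=t@d;rad=np.linalg.norm(t-al[...,None]*d,axis=-1)
    for lo,hi,mx in((.19,.225,.026),(.1,.145,.02),(.15,.19,.026)):
        m=(al>lo)&(al<hi)&(rad<mx);q=t[m];print(n,lo,len(q),np.round(q.mean(0)*1000,1) if len(q) else '', np.round(np.percentile(al[m],[2,98]),4) if len(q) else '')
    m=(rad<.03)&(al>.09)&(al<.23)
    b=np.arange(.09,.225,.005);print([ (int(1000*x),round(1000*float(np.percentile(rad[m&(al>=x)&(al<x+.005)],90)),0)) for x in b if (m&(al>=x)&(al<x+.005)).sum()>3])
    if n=='wrist':im=c['img'][:,:,::-1]
    else: im=cv2.resize(c['img'][110:280,150:360][:,:,::-1],None,fx=2,fy=2,interpolation=cv2.INTER_CUBIC)
    cv2.imwrite(f'pics/{n}3.png',im)
a=cv2.imread('pics/wrist3.png');b=cv2.imread('pics/side3.png');b=cv2.resize(b,(288*420//340,288))
a=cv2.resize(a,(410,308));b=cv2.resize(b,(380,308));cv2.imwrite('pics/both3.png',np.hstack([a,b]))
E
```

```text
15.2 [-0.82055978 -0.27139676 -0.49600585]
wrist 0.19 1094 [ 53.6  99.8 179.4] [0.2064 0.2149]
wrist 0.1 85 [ 18.8  59.4 108.8] [0.1025 0.1447]
wrist 0.15 547 [ 36.3  82.8 150.2] [0.1586 0.1801]
[(90, 29.0), (95, 14.0), (100, 14.0), (105, 15.0), (110, 15.0), (115, 15.0), (120, 14.0), (125, 15.0), (130, 15.0), (135, 14.0), (140, 14.0), (145, 15.0), (155, 16.0), (160, 16.0), (165, 16.0), (170, 16.0), (175, 15.0), (180, 15.0), (200, 13.0), (205, 15.0), (210, 13.0), (215, 9.0)]
side 0.19 63 [ 50.1 103.  178.3] [0.2002 0.2177]
side 0.1 34 [ 18.6  61.5 106.6] [0.102  0.1436]
side 0.15 115 [ 38.2  84.4 147. ] [0.1577 0.1861]
[(90, 29.0), (95, 19.0), (115, 17.0), (120, 17.0), (130, 17.0), (140, 14.0), (145, 14.0), (155, 17.0), (160, 18.0), (165, 17.0), (170, 18.0), (175, 17.0), (180, 15.0), (205, 16.0), (210, 15.0), (215, 12.0)]
```

View pics/both3.png

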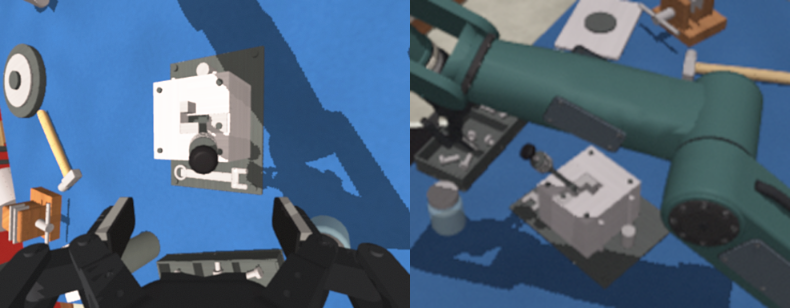

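The picture shows the stick leaning forward-left in the reverse slot, with the knob at (203,158) in the left panel. The gripper is clear, and the spanner and socket are where they were. Depth puts the collar at 157-181 mm up the stick, which is down, with shift about 0.256 and select about 0.508.

```bash
python3 -c "
from bench import order;print(order.finish_job())"
```

```text
the job is handed in; nothing more can be done
None
```

The gear stick is in reverse with the lockout collar back down, and I handed the job in at about 15 s on the robot's clock, out of the 64 s allowed.

**What I did:** I gripped the collar where the stick stood leaning back (shift about -0.155), brought it to neutral and lifted the collar about 15 mm. Then I took it left past the lockout step and touched the end stop lightly, with about 4 N at select 0.60. That put the slot's middle at about 33.5 mm left, select 0.508, which agreed with the wrist camera's 32–34 mm. I pushed forward in the slot with no resistance until the home stop, which I met with about 5 N. Then I let go and backed off 12 cm along the stick.

**Last checks:**
- **Stick:** the camera depth after letting go gave shift about 0.256 and select about 0.508. I expected about 0.256 fully home for that slot position.
- **Collar:** its grip spans 157–181 mm up the stick, against 156–180 mm when fully down.
- **Robot:** the force on the tool was under 1 N, and the gripper stood clear of everything.
- **Bystanders:** the spanner and socket looked undisturbed in the final picture. I did not measure the positions of the loose items again.

**Disagreement:** while gripping, the measured tool position lagged the commanded one by up to about 1.8 mm. I steered by the measured values. No check failed.

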